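Pop a battery pack from the charger and trap it

TASK

Pop the orange battery pack out of the charger: with one finger press the yellow eject paddle beside its lane all the way down, and with the other finger, standing in the lane ahead of the gate, trap the pack as the spring shoots it out, before it slides away off the charger. Grip and lift nothing, and leave the blue pack and everything else on the table alone. The program finishes while holding: stay still with the paddle down and the popped pack stopped on its lane against the finger.

Things in the scene. Friction and masses are not known exactly. Their poses are not given: they have to be found in the camera images.
- charger: grey two-bay battery charger, fixed, base 180 (x) x 206 (y) x 28 mm, rear housing (x 87 to 135 mm) 28 mm higher. Origin: underside, on the line joining the two paddles; x to the rear housing, y to the left paddle, z up. Two level lanes at y = +32 and -32 mm, floor 28 mm above the table, 37 mm wide, between black rails 8 mm high (middle rail 27 mm wide). Open front end at x = -45 mm
- pack_orange: orange battery pack, loose, 50 (x, along the lane) x 34 x 24 mm, about 80 g, in the left or right lane. Origin: centre of its underside, at the start at x = 51 mm in the charger's frame on the lane floor; axes as the charger's. Once the gate is down a spring shoots it towards -x (3 N at first, 2 N after 16 mm, stroke 30 mm); unless stopped it slides off the front end
- pack_blue: blue battery pack of the same size in the other lane; must stay in its bay
- paddle_left (a joint): travel in m of the left yellow eject paddle: 0 up, 0.010 all the way down; it springs back if released. 2 N to start, 5 N at the bottom plus about 2 N of gate friction. It carries the yellow gate across its lane (x 22 to 26 mm in the charger's frame, 7 mm above the lane floor, 1 mm ahead of the pack); gate and paddle sink together and free the pack at about 0.007
- paddle_right (a joint): the same for the right paddle and lane
- paddle_left_top (a point): centre of the top of the left paddle, a 32 x 32 mm yellow pad outside the left lane (x = 0, y = +82 mm in the charger's frame, 50 mm from the lane's centre line). Top 16 mm above the lane floor when up, 6 mm when down (a pack's top is 24 mm above it); the point moves with the paddle
- paddle_right_top (a point): the same for the right paddle (x = 0, y = -82 mm)
- lane_left (a point): point on the floor of the left lane, on its centre line, level with the paddle (x = 0, y = +32 mm in the charger's frame). Place for the trapping finger, clear from x = -40 to +20 mm; a 22 mm wide finger centred here stops the pack after about 16 mm
- lane_right (a point): the same in the right lane (x = 0, y = -32 mm)
- tumbler: frosted clear tumbler, 72 mm across, 90 mm high, loose, to the left of the charger; origin under its centre
- flashlight: black rubber-edged flashlight lying to the right of the charger, about 150 mm long along its x, 42 mm thick, loose; origin under its middle

How it is judged:
On the way:
1. the paddle of the orange pack's lane is pressed down and the pack pops out past its gate against a finger (((y of pack_orange in the frame of charger above 0 m and value of joint paddle_left above 0.006 m) or (y of pack_orange in the frame of charger below 0 m and value of joint paddle_right above 0.006 m)) and x of pack_orange in the frame of charger below 0.047 m and contact force between the fingers and pack_orange above 0.2 N), for 0.2 s.
At the end, for the whole second after the job is handed in: the paddle beside the orange pack's lane is held down more than 6 mm, the orange pack has popped out 4 to 39 mm along its lane and lies still and flat (within 0.12 rad, under 4 mm off the lane floor) pressing on a finger with more than 0.2 N; the blue pack is within 6 mm of where it was (all of step 1 and x of pack_orange in the frame of charger above 0.012 m and linear speed of pack_orange below 0.02 m/s and angle between pack_orange's own z axis and vertical below 0.12 rad and z of pack_orange in the frame of charger between 0.025 and 0.032 m and distance of pack_blue from where it was at the start of the episode below 0.006 m); the arm keeps its last pose, push and grip.
It fails at once if the orange pack slides away, more than 47 mm out of its bay (x of pack_orange in the frame of charger below 0.004 m).
It fails at once if the orange pack is lifted more than 6 mm or tipped (z of pack_orange in the frame of charger above 0.034 m or angle between pack_orange's own z axis and vertical above 0.35 rad).
It fails at once if the blue pack is moved more than 6 mm (distance of pack_blue from where it was at the start of the episode above 0.006 m).
It fails at once if the tumbler or the flashlight is moved more than 15 mm (distance of any of tumbler, flashlight from where it was at the start of the episode above 0.015 m).
It also fails if it takes over 29 s, if anything falls off the work surface, if the arm or the gripper's body presses on something with over 40 N, if the wrist force passes 120 N, or if a joint passes its speed limit or range.

ROBOT

A 7-joint arm with a two-finger parallel gripper is mounted at the origin on the work surface. World frame = base frame: x ahead of the robot, y to its left, z up, the work surface at z = 0. Lengths are in m, angles in rad, forces in N, time in s.
With the tool pointing down it reaches from about 0.425 to 0.95 m from the base axis. Payload 4.7 kg.
Tool frame: the origin (TCP) lies on the centre line of the jaws, within the pads' length; the fingertips stand robot.nose_length ahead of it and the grasp point (between the pads) lies 8 mm behind it (robot.nose_length is the distance from the TCP to the fingertips, in m); z points along the fingers, y is the line along which they close (so a half turn about z gives the same grasp; the last joint's range is limited). The gripper opens to 85 mm and grips with 20 to 120 N. Pads are 22 mm wide; open, the fingers measure 114 mm over their backs; the gripper's body (76 mm by 85 mm) begins 54 mm behind the grasp point. The pads swing forward as they close: fully open they stand 13 mm farther back than shut.
Start: joints at [1.212, 0.469, -0.049, 1.532, 0.024, 1.141, -0.082], TCP at [0.219, -0.639, 0.242] pointing down, gripper open.
Joint ranges: [-2.59, 2.59], [-0.33, 1.99], [-1.39, 1.29], [0.1, 2.45], [-1.04, 4.18], [0.21, 1.99], [-2.66, 2.66]. Speed limits (rad/s): [2.57, 2.57, 3.14, 3.14, 3.14, 3.14, 3.14].

INTERFACE

Orientations are given as [roll, pitch, yaw] about the fixed x, y, z axes, in that order (R = Rz(yaw) Ry(pitch) Rx(roll)).
In Python, from plant import robot, grab_frame gives the robot as it stands (robot), with the cameras as plain functions. Calls block until the motion is done:
- robot.goto(position, orientation): joint-space move of the TCP to a pose.
- robot.move_straight(position, vel=0.15, attitude=None, contact_N=None): straight line of the TCP; attitude=None keeps the orientation; vel is the mean speed in m/s. With contact_N (N) it stops when the force on the tool has changed by that much, and returns True; else False.
- robot.move_joints(angles): joint-space move.
- robot.grip(opening, strength=None): opening from 0.0 (shut) to 1.0 (fully open); strength is the grip in N (None keeps the last); returns when the fingers have stopped.
- robot.sleep(seconds).
- robot.inverse_kinematics(position, orientation): joint angles nearest the present ones, or None.
- robot.sense(): the state.
- grab_frame(name): name is "side" or "top"; returns a dict with "image" (420x560x3 uint8, red, green, blue), "range_z" (420x560 float32, m along the optical axis (not along the pixel's ray), 0 where there is no reading), "fx", "fy", "cx", "cy" (pixels), "R" (3x3) and "t" (3): a world point X has camera coordinates R X + t. Camera axes: x right, y down, z forward; pixel columns grow to the right and rows downward; lengths in m; the calibration is good to about 2 mm. A picture is of the moment at which its call begins.
A pose or a line that the arm cannot do raises robot.IKError and nothing moves.
- robot.close_job(): hands the job in; it is judged then, once.
The state is a dict: "t": time; "joint_pos": joint angles; "joint_velocities": joint speeds; "effort": joint torques, N m; "tcp_pos": TCP position; "tcp_rot": TCP orientation; "wrist_force": force on the tool from outside, world axes, zero at the start; "torque": the same for the moment, N m; "opening": opening from 0.0 (shut) to 1.0 (fully open); "gripper_force": force on a finger pad.
Only numpy, scipy, OpenCV 4.12 (cv2) and the standard library are available. Lean on these libraries where they do the work, as an engineer would, in place of code of your own. Each camera call takes 0.05 s, during which the arm holds its last target. There are 200 camera calls.

## Working session

There is one attempt and no reset: what is moved stays moved. The work goes in short steps, each a Python script; the robot and the scene stay as the last script left them, time stands still between calls to the robot, and variables do not carry over. Pictures are saved under pics/ and viewed, at most 10 in all, crops included, and the job is handed in when it is done.

```bash
ls; mkdir -p pics
python3 - <<'E'
from plant import robot, grab_frame
import cv2,numpy as np,pickle
for n in("top","side"):
    f=grab_frame(n);cv2.imwrite(f"pics/{n}0.png",f["image"][:,:,::-1]);pickle.dump(f,open(n+".pkl","wb"))
    print(n,-f["R"].T@f["t"],f["R"][2],f["fx"])
s=robot.sense();print(s,robot.nose_length)
E
```

```text
pics
plant.py
top [0.39558716 0.05581593 0.91715283] [ 0.23925375 -0.00836481 -0.97092104] 380.0712671755802
side [ 0.34442345 -0.85806795  0.57629675] [ 0.21633934  0.85047347 -0.47947072] 477.4714918100277
{'t': 0.1, 'joint_pos': array([ 1.21209888,  0.46936927, -0.04856532,  1.53358324,  0.0240867 ,
        1.14100431, -0.08226389]), 'joint_velocities': array([-0.00035742, -0.00093799,  0.00094432, -0.00299179,  0.0022644 ,
       -0.0009326 ,  0.0004618 ]), 'effort': array([ 8.71937082e-04, -5.11515141e+01, -4.70948790e-02, -2.38389069e+01,
        1.07358978e-02,  4.32735003e-03,  1.56112077e-05]), 'tcp_pos': array([ 0.21843414, -0.63813942,  0.24135682]), 'tcp_rot': array([-3.13981454e+00,  6.37714017e-05,  3.29830835e-01]), 'wrist_force': array([-0.0676148 , -0.02129473,  0.12750131]), 'torque': array([-0.01469617, -0.03523691,  0.05516532]), 'gripper_force': 0.0, 'opening': 0.9972481969856924} 0.011
```

View pics/top0.png

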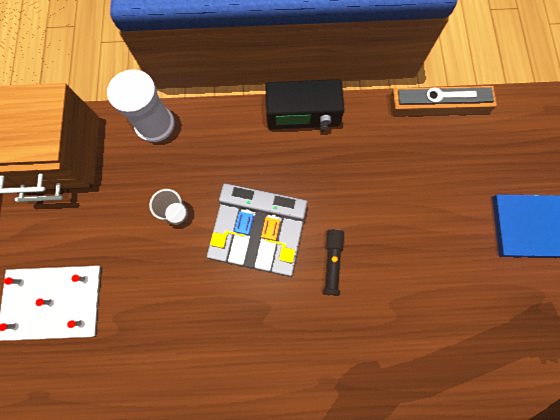

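View pics/side0.png

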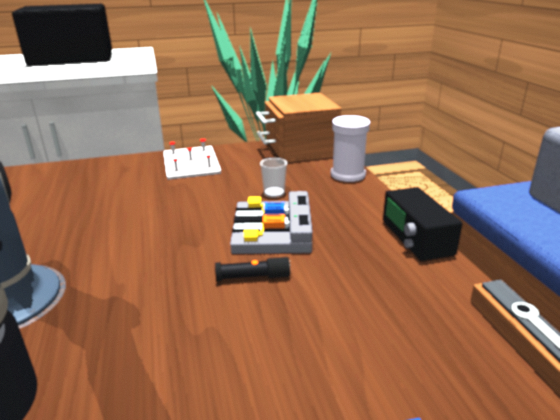

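The orange pack is in the right lane, near top (271,228), with its paddle near (288,255). The blue pack is at (245,222) and the flashlight at about (334,262). Next I localise the paddles and packs.

```bash
cat > h.py <<'E'
import cv2,numpy as np
def ray(f,u,v,z):
    d=f["R"].T@np.array([(u-f["cx"])/f["fx"],(v-f["cy"])/f["fy"],1]);c=-f["R"].T@f["t"]
    return c+d*(z-c[2])/d[2]
def proj(f,X):
    c=f["R"]@np.asarray(X)+f["t"];return c[0]/c[2]*f["fx"]+f["cx"],c[1]/c[2]*f["fy"]+f["cy"]
def blobs(f,lo,hi,roi,z,k=3,amin=30):
    h=cv2.cvtColor(f["image"],cv2.COLOR_RGB2HSV);m=cv2.inRange(h,lo,hi);r=np.zeros_like(m);x0,y0,x1,y1=roi;r[y0:y1,x0:x1]=m[y0:y1,x0:x1]
    if k>1:r=cv2.morphologyEx(r,cv2.MORPH_OPEN,np.ones((k,k),np.uint8))
    n,l,s,c=cv2.connectedComponentsWithStats(r)
    return [(s[i,4],c[i].round(1),s[i,:4],ray(f,*c[i],z).round(4)) for i in range(1,n) if s[i,4]>=amin]
E
python3 - <<'E'
import pickle;from h import *
for n,roi in(("top",(200,175,320,285)),("side",(220,185,320,260))):
    f=pickle.load(open(n+".pkl","rb"))
    for nm,lo,hi,z in(("yel",(24,150,120),(34,255,255),.044),("org",(8,150,120),(22,255,255),.052),("blu",(100,150,100),(125,255,255),.052)):
        for k in (3,6):
            for b in blobs(f,lo,hi,roi,z,k): print(n,nm,k,b)
    x0,y0,x1,y1=roi;im=cv2.resize(f["image"][y0:y1,x0:x1],None,fx=5,fy=5,interpolation=cv2.INTER_NEAREST)
    cv2.imwrite(f"pics/{n}c.png",im[:,:,::-1])
f=pickle.load(open("top.pkl","rb"))
E
```

```text
top yel 3 (np.int32(113), array([270.3, 228.4]), array([266, 219,  10,  20], dtype=int32), array([0.5688, 0.0771, 0.044 ]))
top yel 3 (np.int32(196), array([218.5, 239. ]), array([210, 231,  19,  16], dtype=int32), array([0.5495, 0.1986, 0.044 ]))
top yel 3 (np.int32(192), array([286.6, 253.8]), array([280, 244,  15,  18], dtype=int32), array([0.5078, 0.0421, 0.044 ]))
top yel 6 (np.int32(179), array([219. , 240.4]), array([212, 234,  15,  14], dtype=int32), array([0.546 , 0.1974, 0.044 ]))
top yel 6 (np.int32(174), array([287.7, 255.5]), array([281, 249,  14,  14], dtype=int32), array([0.5037, 0.0396, 0.044 ]))
top org 3 (np.int32(6166), array([261.9, 229.3]), array([200, 175, 120, 110], dtype=int32), array([0.5661, 0.0966, 0.052 ]))
top org 6 (np.int32(6083), array([262.8, 229.7]), array([201, 176, 120, 110], dtype=int32), array([0.565 , 0.0945, 0.052 ]))
top blu 3 (np.int32(187), array([243.4, 222.1]), array([235, 212,  18,  22], dtype=int32), array([0.5853, 0.1389, 0.052 ]))
top blu 6 (np.int32(102), array([244.6, 222.1]), array([241, 215,   8,  15], dtype=int32), array([0.5851, 
[... 819 characters left out ...]
array([263, 219,  21,   9], dtype=int32), array([0.5625, 0.0513, 0.052 ]))
side org 6 (np.int32(1309), array([232.7, 212.3]), array([221, 186,  42,  75], dtype=int32), array([0.4837, 0.1287, 0.052 ]))
side org 6 (np.int32(633), array([316.1, 220.3]), array([309, 186,  12,  75], dtype=int32), array([0.6589, 0.0373, 0.052 ]))
side org 6 (np.int32(170), array([274.5, 224.2]), array([265, 220,  20,   9], dtype=int32), array([0.5639, 0.046 , 0.052 ]))
side blu 3 (np.int32(169), array([274. , 207.5]), array([266, 203,  17,  10], dtype=int32), array([0.5829, 0.1249, 0.052 ]))
side blu 6 (np.int32(169), array([275. , 208.5]), array([267, 204,  17,  10], dtype=int32), array([0.5839, 0.1192, 0.052 ]))
```

View pics/topc.png

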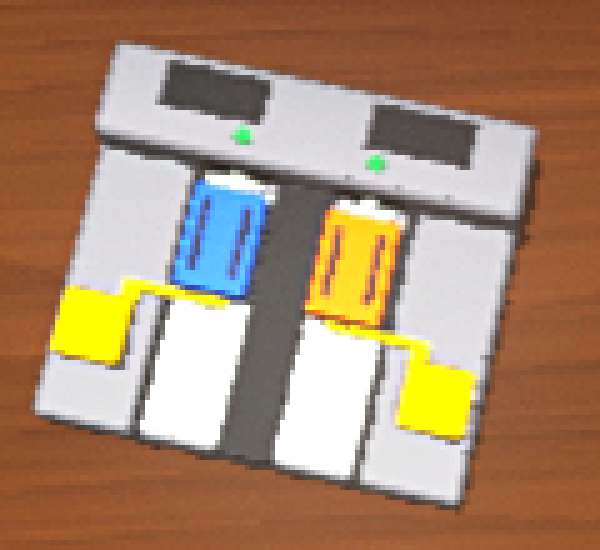

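Run:
```python
import pickle;from h import *
for n,roi in(("top",(200,175,320,285)),("side",(220,185,320,260))):
    f=pickle.load(open(n+".pkl","rb"));x0,y0,x1,y1=roi
    m=np.zeros((420,560),np.uint8);m[y0:y1,x0:x1]=cv2.inRange(cv2.cvtColor(f["image"],cv2.COLOR_RGB2HSV),(24,150,120),(34,255,255))[y0:y1,x0:x1]
    m=cv2.morphologyEx(m,cv2.MORPH_OPEN,np.ones((5,5),np.uint8));N,l,s,c=cv2.connectedComponentsWithStats(m)
    P=lambda v,u:((np.c_[(u-f["cx"])/f["fx"],(v-f["cy"])/f["fy"],np.ones(len(u))]*f["range_z"][v,u][:,None])-f["t"])@f["R"]
    for i in range(1,N):
        v,u=np.nonzero(l==i);X=P(v,u);t=X[X[:,2]>np.median(X[:,2])-.004] if n=="top" else X[X[:,2]>.040]
        print(n,s[i,4],c[i].round(1),ray(f,*c[i],.044).round(4),"depth z pct",np.percentile(X[:,2],[10,50,90]).round(4),"top box",cv2.minAreaRect(t[:,:2].astype(np.float32)*1000))
    # table level & lane floor
    if n=="top":
        for p in((325,310),(250,290)): print(P(np.array([p[1]]),np.array([p[0]])).round(4))
    m=(cv2.inRange(cv2.cvtColor(f["image"],cv2.COLOR_RGB2HSV),(0,90,0),(20,255,180))==0).astype(np.uint8)*255
    if n=="top":
        v,u=np.mgrid[180:285,200:315].reshape(2,-1);X=P(v,u);b=X[(X[:,2]>.02)&(X[:,2]<.07)]
        r=cv2.minAreaRect(b[:,:2].astype(np.float32)*1000);print("charger rect",r)
        hi=b[b[:,2]>.0535];print("housing rect",cv2.minAreaRect(hi[:,:2].astype(np.float32)*1000))
```

```text
top 101 [270.3 228. ] [0.57   0.0771 0.044 ] depth z pct [0.049  0.0515 0.0534] top box ((568.8744506835938, 77.24435424804688), (12.755587577819824, 44.30479431152344), 75.79283905029297)
top 179 [218.  239.4] [0.5485 0.1997 0.044 ] depth z pct [0.0405 0.043  0.0449] top box ((549.0534057617188, 200.63816833496094), (31.256269454956055, 31.203096389770508), 75.05068969726562)
top 174 [286.7 254.5] [0.5061 0.0418 0.044 ] depth z pct [0.0412 0.0432 0.0453] top box ((506.4132995605469, 42.29955291748047), (30.022689819335938, 30.59336280822754), 87.39006042480469)
[[ 0.378  -0.0419 -0.0014]]
[[4.317e-01 1.319e-01 2.000e-04]]
charger rect ((571.46826171875, 110.58331298828125), (206.19134521484375, 180.2078857421875), 75.15814208984375)
housing rect ((605.9615478515625, 100.8095932006836), (202.66712951660156, 105.93745422363281), 75.21715545654297)
side 119 [254.2 200.4] [0.5484 0.1916 0.044 ] depth z pct [0.0322 0.0432 0.0457] top box ((547.8355712890625, 197.4403839111328), (33.340309143066406, 31.374977111816406), 72.13831329345703)
side 127 [251.1 234.1] [0.5072 0.0313 0.044 ] depth z pct [0.0365 0.0437 0.0456] top box ((420.9500732421875, -402.7736511230469), (922.971923828125, 26.822126388549805), 78.79422760009766)
```

Charger pose: origin (0.528, 0.122), yaw -0.259. The paddle positions agree within about 1 mm. I'll set the finger opening and go above.

Run:
```python
from plant import robot, grab_frame
from h import *
Y=-.259;O=np.array([.528,.1218]);R=np.array([[np.cos(Y),-np.sin(Y)],[np.sin(Y),np.cos(Y)]]);p=O+R@[0,-.057]
print(p)
robot.goto([*p,.15],[np.pi,0,Y]);robot.grip(.418,20)
s=robot.sense();print({k:s[k] for k in("t","tcp_pos","tcp_rot","opening","joint_pos","wrist_force")})
robot.move_straight([*p,.085],vel=.1)
s=robot.sense();print(s["t"],s["tcp_pos"])
ims=[]
for n,(x0,y0,x1,y1) in(("side",(190,150,340,260)),("top",(190,170,340,280))):
    f=grab_frame(n);ims.append(cv2.resize(f["image"][y0:y1,x0:x1],(400,293),interpolation=cv2.INTER_CUBIC))
cv2.imwrite("pics/hov.png",np.hstack(ims)[:,:,::-1])
```

```text
[0.5134015  0.06670115]
{'t': 3.3583, 'tcp_pos': array([0.51341415, 0.06670978, 0.14998702]), 'tcp_rot': array([-3.14154432e+00,  1.33906544e-05, -2.59036374e-01]), 'opening': 0.41728988184069754, 'joint_pos': array([ 0.25788472,  0.38134553, -0.57930294,  1.97467737,  0.2717254 ,
        0.86167634, -2.29710082]), 'wrist_force': array([ 0.02792763,  0.11955054, -0.14120592])}
4.1583 [0.51378734 0.0669185  0.08533394]
```

View pics/hov.png

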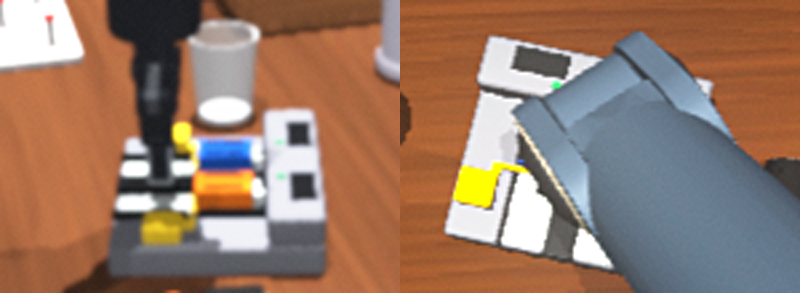

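The side view shows the fingers in line with the paddle in x, at crop column ~160, over the lane and paddle. Next: descend to touch.

Run:
```python
from plant import robot, grab_frame
import numpy as np
p=np.array([.5134,.0667])
c=robot.move_straight([*p,.040],vel=.02,contact_N=1.5)
s=robot.sense();print(c,s["t"],s["tcp_pos"],s["wrist_force"],s["torque"],s["opening"])
```

```text
True 5.725 [0.51331586 0.06672028 0.05307668] [0.32155365 0.63626811 1.09967155] [-0.02473501 -0.21276153 -0.00215937] 0.41777012859046475
```

Run:
```python
from plant import robot, grab_frame
import numpy as np,cv2
p=np.array([.5134,.0667])
c=robot.move_straight([*p,.0395],vel=.015,contact_N=11)
s=robot.sense();print(c,s["t"],s["tcp_pos"],s["wrist_force"],s["torque"],s["opening"])
robot.sleep(.5);s=robot.sense();print(s["tcp_pos"],s["wrist_force"])
ims=[]
for n,(x0,y0,x1,y1) in(("side",(205,180,325,260)),):
    f=grab_frame(n);ims.append(cv2.resize(f["image"][y0:y1,x0:x1],(780,520),interpolation=cv2.INTER_CUBIC))
cv2.imwrite("pics/press.png",np.hstack(ims)[:,:,::-1])
```

```text
True 6.375 [0.51308336 0.06676732 0.04396525] [-1.2362183   0.20924109  6.08631863] [-0.23746812  0.3048615   0.08866855] 0.417094382366309
[0.51308863 0.0667417  0.04398792] [-1.44871629 -0.09909798  6.67032211]
```

View pics/press.png

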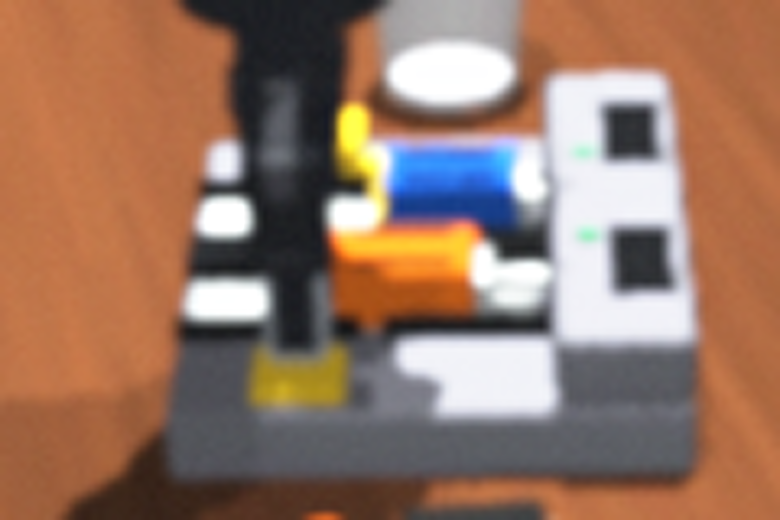

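The picture shows the orange pack moved out and resting against the finger at about (335,265), with the paddle low at (300,375). The force reads -1.4 N along x on the finger. I'll seat the paddle fully with a small extra press.

Run:
```python
from plant import robot, grab_frame
c=robot.move_straight([.5134,.0667,.0428],vel=.005,contact_N=6)
robot.sleep(.5);s=robot.sense();print(c,s["t"],s["tcp_pos"],s["wrist_force"])
if s["wrist_force"][0]<-.5 and s["wrist_force"][2]>4: print(robot.close_job())
```

```text
True 7.6417 [0.51307479 0.06677386 0.04399949] [-1.32628242 -1.19703994  5.28796836]
the job is handed in; nothing more can be done
None
```

The job is handed in: the right paddle is held down (about 9 mm of its 10 mm travel by my estimate) and the orange pack has popped out about 16 mm and stopped against the lane finger; the last small press stopped on contact without going deeper, and no verdict was returned.

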